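# Index a spectacle front to its hinge-drilling stop

## Task

Lift the brown spectacle front up and off its two-prong wire hanger, stand it right way up and fully down in the slotted nest on the turntable of the drilling jig, and let go of it. Then turn the black index knob clockwise from its home stop, counting the clicks, to the third stop (the next red dot) without running past it, so that the front's end stands before the drill guide. Finish while still gripping the knob there, holding it steady for the drilling, and leave the parts bin, the screwdriver and the finished spectacles where they are.

Things in the scene. Friction and masses are not known exactly. Their poses are not given: they have to be found in the camera images.
- front_center (a point): Centre of the loose brown plastic spectacle front: flat, two empty rims, no temples; 143 mm wide (its y), 49 tall (z), 6.4 thick (x), about 30 g. It hangs upright by its rim tops. Grip it across x at the bridge in the middle, a bar 26 mm wide in y that spans 10 to 21 mm above this point; there is finger room before, behind and above it. Rim undersides are 24 mm below this point. Either face may look forward.
- hanger_prongs (a point): Midway between the two prongs of the fixed wire hanger, at their upper side, 128 mm above the table. The prongs are level 6 mm wires along the hanger's x, 76 mm apart in y, each through one rim. Uprights behind at x = +44 mm, no higher than the prongs. The tips, at x = -24 mm, turn up 10 mm: raise the front 13 to 26 mm, then draw it straight along -x until it is past them.
- nest (a point): Middle of the nest's floor on the jig's turntable, 45 mm above the table; y runs along the slot, z up. Two grey saddles, 19 to 65 mm either side along y, take the lower rims: slot 7.6 mm wide, 14 deep, sloping lips above widen it to some 17 mm at 20 mm above the floor. Between them is a brass nose post, 11 wide (y), 18 tall, that goes under the bridge. Seated, the front's centre is 24 mm above this point.
- knob_grip (a point): Grip point of the black index knob, on its upright axis, 90 mm above the table: a bar 46 mm long (its x axis, which turns with it), 14 wide (y), gripped across y with fingers pointing down. Bar top is 13 mm above this point; 22 mm below is a skirt 40 mm across. White pointer line at its -x end. Dots on the base mark the stops; home, third and sixth are larger and red.
- index_knob (a joint): Knob angle in rad: 0 at the home stop, where it starts, growing clockwise from above. A spring roller clicks between pins every 24 degrees (0.419 rad), so the third stop is at 1.257; stops go on to the sixth. Some 0.2 N m to leave a stop; past half-way it pulls itself to the next, and it stays there when let go. It turns the turntable with it, one to one, same sense.
- jig: Fixed grey drilling jig, 104 x 272 mm, 28 mm high; origin at the centre of its underside. Turntable axis at its y = +78 mm, knob axis at y = -78 mm. A dark bracket with the steel drill guide, up to 94 mm high, stands 80 to 116 mm from the turntable's axis, ahead and to the left of it; a front in the nest sweeps a circle of 72 mm radius, up to 94 mm high.
- parts_bin: Small open blue bin of hinge screws, 60 x 85 x 28 mm, a bystander; origin at the centre of its underside.
- screwdriver: Small red-handled screwdriver, 163 mm long, lying on the table, a bystander; origin at its underside.
- specs_loose: Finished black spectacles, 48 x 144 x 44 mm, on the table, a bystander; origin at the centre of the underside.

How it is judged:
By the outcome, as a careful person would: the job done as asked, in the order asked, and still so for the second after the job is handed in, while the arm keeps its last pose, push and grip.
It also fails if it takes over 61 s, if anything falls off the work surface, if the arm or the gripper's body presses on something with over 40 N, if the wrist force passes 120 N, or if a joint passes its speed limit or range.

## Robot

A 6-joint arm with a two-finger parallel gripper is mounted at the origin on a cart in front of the work surface, level with it; the furniture and walls round the work are solid. World frame = base frame: x ahead of the robot, y to its left, z up, the work surface at z = 0. Lengths are in m, angles in rad, forces in N, time in s.
With the tool pointing down it reaches from about 0.35 to 0.725 m from the base axis. Payload 6 kg.
Tool frame: the origin (TCP) lies on the centre line of the jaws, within the pads' length; the fingertips stand 11 mm ahead of it and the grasp point (between the pads) lies 8 mm behind it (tcp_to_tips is the distance from the TCP to the fingertips, in m); y points along the fingers, x is the direction in which the jaws open and shut, and the axes are right-handed (so a half turn about y gives the same grasp; the last joint's range is limited). The gripper opens to 85 mm and grips with 20 to 120 N. Pads are 22 mm wide; open, the fingers measure 114 mm over their backs; the gripper's body (76 mm by 85 mm) begins 54 mm behind the grasp point. The pads swing forward as they close: fully open they stand 13 mm farther back than shut.
Start: joints at [-0.937, 0.04, 0.085, 0, -1.615, -0.334], TCP at [0.177, -0.573, 0.242] pointing down, gripper open.
Joint ranges: [-2.56, 2.56], [-1.29, 2.01], [-1.08, 1.49], [-3.29, 1.98], [-2.81, -0.18], [-2.99, 2.99]. Speed limits (rad/s): [2.57, 2.57, 3.01, 3.14, 3.14, 3.14].

## Interface

Orientations are given as a unit quaternion [w, x, y, z].
In Python, from workcell import observe, grab_frame, finish_job, tcp_to_tips gives the robot as it stands.
- The arm moves only by the shell command python3 -m pendant 'ROWS'. ROWS is a JSON object of lists of equal length, an entry for each row: "travel": the shift along the tool's x, y, z in cm, a list of three; "twist": the turn about the tool's y in rad; "jaw": the closure, from -1 (fully open) to 1 (shut). A call has exactly 5 rows; each row shifts and turns the commanded pose from where the row before left it, along the tool's axes as they then stand; what a row does not reach is not made up. A row lasts 1/10 s, in which the tool goes at most 50 mm and 8.59 degrees, less where a joint would pass 70% of its speed; a pose out of reach is approached as far as the arm can. A call is refused whole if a number of a shift passes 5 or a number of a turn 0.15, either way. A call with a gripper value outside its range is refused whole. The fingers move at their own pace and stop on an object; the grip force is fixed at half the most. Time passes only in rows, so rows that do not move let the fingers close, or fill a call up. It gives the time, the measured TCP pose, the force and the opening at its end, in the units of the state.
- observe(): the state, without advancing time (a new reading comes with each control period).
- grab_frame(name): name is "side" or "top"; returns a dict with "pixels" (384x512x3 uint8, blue, green, red), "z_map" (384x512 float32, m along the optical axis (not along the pixel's ray), 0 where there is no reading), "fx", "fy", "cx", "cy" (pixels), "k1" (the pictures are not rectified: a ray, as slopes to the right and down, at radius r is drawn at 1 + k1 r^2 times it, then the intrinsics apply), "R" (3x3) and "t" (3): a world point X has camera coordinates R X + t. Camera axes: x right, y down, z forward; pixel columns grow to the right and rows downward; lengths in m; the calibration is good to about 2 mm. A picture is of the moment at which its call begins.
- finish_job(): hands the job in, once; it reports no verdict.
The state is a dict: "t": time; "qpos": joint angles; "qvel": joint speeds; "tau": joint torques, N m; "ee_pos": TCP position; "tcp_rot": TCP orientation; "force": force on the tool from outside, world axes, zero at the start; "torque": the same for the moment, N m; "gripper_width": finger opening in m.
Only numpy, scipy, OpenCV 4.12 (cv2) and the standard library are available. Lean on these libraries where they do the work, as an engineer would, in place of code of your own. Each camera call takes 0.05 s, during which the arm holds its last target.

## Working session

There is one attempt and no reset: what is moved stays moved. The work goes in short steps, Python scripts to look and compute and a shell command to move; the robot and the scene stay as the last step left them, time stands still between calls to the robot, and variables do not carry over. Pictures are saved under pics/ and viewed, and the job is handed in when it is done.

```bash
ls; mkdir -p pics; cat > h.py <<'E'
import numpy as np, cv2
from workcell import observe, grab_frame, finish_job, tcp_to_tips
def pts(f):
    z=f["z_map"];h,w=z.shape
    v,u=np.mgrid[:h,:w].astype(float)
    a=(u-f["cx"])/f["fx"];b=(v-f["cy"])/f["fy"]
    x,y=a.copy(),b.copy()
    for _ in range(20):
        s=1+f["k1"]*(x*x+y*y);x=a/s;y=b/s
    P=np.stack([x*z,y*z,z],-1)
    W=(P-np.array(f["t"]))@np.array(f["R"])
    W[z<=0]=np.nan
    return W
def proj(f,X):
    c=np.array(f["R"])@np.array(X)+np.array(f["t"]);x,y=c[0]/c[2],c[1]/c[2]
    s=1+f["k1"]*(x*x+y*y)
    return f["fx"]*x*s+f["cx"],f["fy"]*y*s+f["cy"]
E
python3 - <<'E'
from h import *
print(observe(),tcp_to_tips)
for n in("side","top"):
    f=grab_frame(n);cv2.imwrite(f"pics/{n}0.png",f["pixels"]);np.savez(f"{n}0.npz",**f)
    print(n,f["fx"],f["k1"],-np.array(f["R"]).T@f["t"],f["R"])
E
```

```text
pics
{'t': 0.0, 'qpos': array([-9.37328521e-01,  4.08450374e-02,  8.38181531e-02, -4.55839855e-04,
       -1.61552234e+00, -3.33682779e-01]), 'qvel': array([ 0.00243979,  0.00104268,  0.00024403,  0.00064234, -0.0007107 ,
        0.00067919]), 'tau': array([ 3.22151436e-04, -3.68212080e+01,  3.47424960e+01,  6.93275571e+00,
       -5.33015744e-03, -7.78135529e-06]), 'ee_pos': array([ 0.17716439, -0.57292303,  0.24126561]), 'tcp_rot': array([-0.42026565,  0.41917792,  0.56940141, -0.5687255 ]), 'force': array([ 0.57444726, -0.73961928, -0.21426203]), 'torque': array([ 0.01160244, -0.09635267, -0.00242931]), 'gripper_width': 0.08561099291883464} 0.011
side 375.29083268364724 -0.09704260253833251 [0.52454579 0.55766247 0.63023263] [[-0.99877459 -0.04556433  0.01931842]
 [-0.04185133  0.56925698 -0.82109376]
 [ 0.02641544 -0.82089609 -0.57046633]]
top 471.9869789268071 -0.10637805712450364 [ 0.46103696 -0.20660166  1.02412934] [[ 0.00691206 -0.9999299  -0.00961383]
 [-0.99528204 -0.00594885 -0.09684146]
 [ 0.09677748  0.01023785 -0.99525339]]
```

View pics/side0.png

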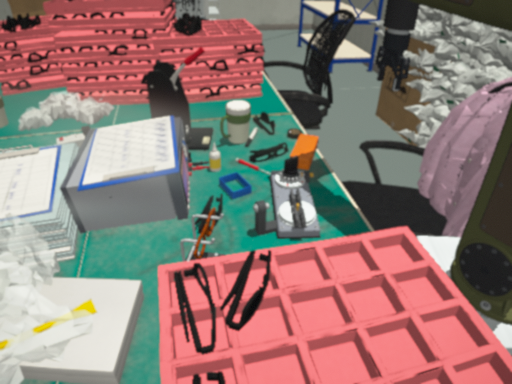

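View pics/top0.png

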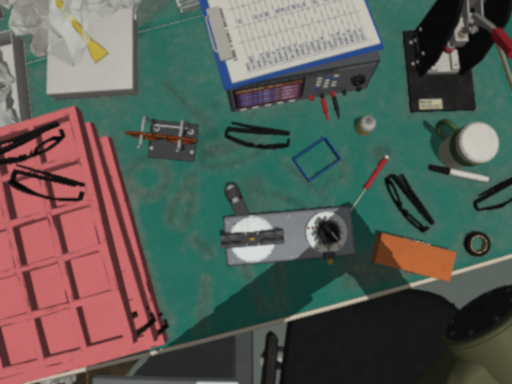

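```bash
python3 - <<'E'
from h import *
f=dict(np.load("top0.npz"));p=f["pixels"]
a=cv2.resize(p[105:170,115:205],None,fx=8,fy=8,interpolation=cv2.INTER_CUBIC)
cv2.imwrite("pics/c1.png",a)
a=cv2.resize(p[175:275,215:360],None,fx=5.5,fy=5.5,interpolation=cv2.INTER_CUBIC)
cv2.imwrite("pics/c2.png",a)
g=dict(np.load("side0.npz"));p=g["pixels"]
a=cv2.resize(p[140:270,170:330],None,fx=4.6,fy=4.6,interpolation=cv2.INTER_CUBIC)
cv2.imwrite("pics/c3.png",a)
W=pts(f);Z=W[...,2]
def m(n,mask):
    q=W[mask];print(n,len(q),np.round(np.median(q,0),4),np.round(np.percentile(q,[2,98],axis=0),3).tolist())
r=np.zeros(Z.shape,bool);r[110:170,115:205]=1
m("front",r&(Z>.105)&(Z<.2))
r=np.zeros(Z.shape,bool);r[175:275,215:360]=1
m("jigtop",r&(abs(Z-.028)<.006)); 
r=np.zeros(Z.shape,bool);r[205:265,295:350]=1
m("knob",r&(Z>.085)&(Z<.12))
r=np.zeros(Z.shape,bool);r[215:265,215:292]=1
m("saddles",r&(Z>.052)&(Z<.075))
r=np.zeros(Z.shape,bool);r[175:220,215:255]=1
m("guide",r&(Z>.05)&(Z<.12))
E
```

```text
front 474 [ 0.6546 -0.0087  0.1281] [[0.627, -0.073, 0.107], [0.694, 0.057, 0.137]]
jigtop 3098 [ 0.4681 -0.2711  0.0273] [[0.407, -0.396, 0.023], [0.521, -0.132, 0.032]]
knob 186 [ 0.4698 -0.3405  0.1015] [[0.452, -0.358, 0.088], [0.487, -0.325, 0.105]]
saddles 368 [ 0.4551 -0.1846  0.0629] [[0.441, -0.248, 0.056], [0.471, -0.123, 0.068]]
guide 227 [ 0.5446 -0.1479  0.088 ] [[0.529, -0.161, 0.073], [0.561, -0.133, 0.095]]
```

View pics/c1.png

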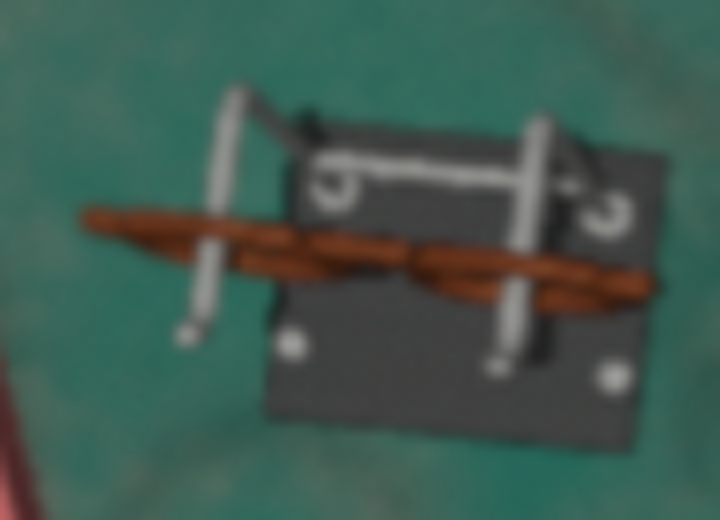

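View pics/c2.png

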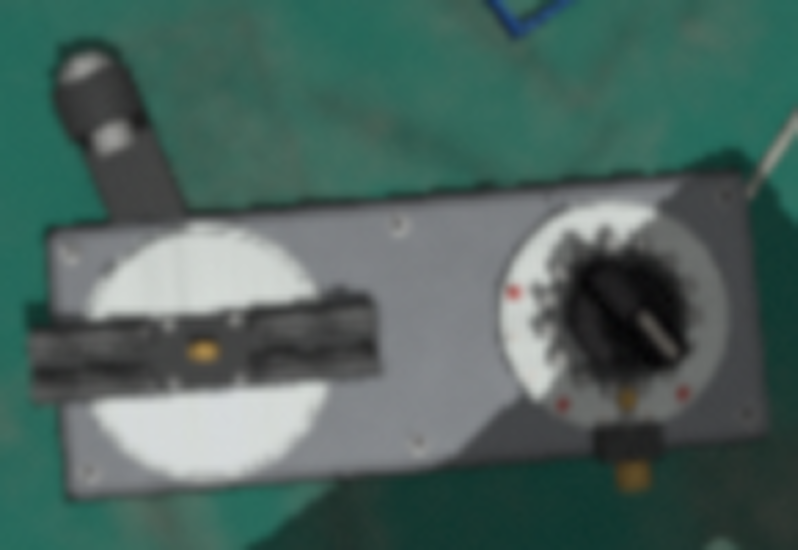

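View pics/c3.png

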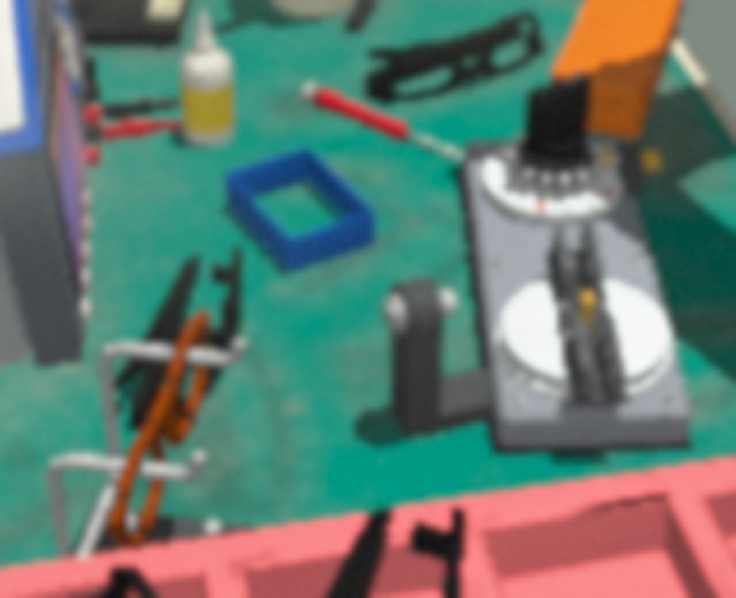

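```bash
cat >> h.py <<'E'
def brown(f,roi):
    p=f["pixels"].astype(int);b,g,r=p[...,0],p[...,1],p[...,2]
    m=(r>1.5*g)&(r>1.8*b)&(r>60)
    k=np.zeros(m.shape,bool);k[roi[0]:roi[1],roi[2]:roi[3]]=1
    return m&k
E
python3 - <<'E'
from h import *
from scipy.spatial.transform import Rotation as R
f=dict(np.load("top0.npz"));g=dict(np.load("side0.npz"))
for n,F,roi in(("top",f,(105,170,115,205)),("side",g,(190,265,180,235))):
    m=brown(F,roi);W=pts(F)[m];W=W[np.isfinite(W[:,0])&(W[:,2]>.07)&(W[:,2]<.15)]
    c=W.mean(0);
    print(n,len(W),c,W.min(0),W.max(0))
    # plane fit
    for it in range(3):
        u,s,v=np.linalg.svd(W-W.mean(0));nn=v[2]*np.sign(v[2][0]);d=(W-W.mean(0))@nn;W=W[abs(d)<2.5*max(d.std(),.001)]
    print("normal",nn,"yaw",np.degrees(np.arctan2(nn[1],nn[0])),"sd",d.std(),"c",W.mean(0))
    # ends
    yv=np.array([-nn[1],nn[0],0]);yv/=np.linalg.norm(yv)
    s=W@yv;print("along",np.percentile(s,[0,1,99,100]),"dir",yv,"d0",W.mean(0)@np.r_[yv[1],-yv[0],0])
    print("z pct",np.percentile(W[:,2],[0,2,50,98,100]))
# prongs from top: grey bright pixels at z~.125
W=pts(f);p=f["pixels"].astype(int)
r=np.zeros(W.shape[:2],bool);r[110:160,130:195]=1
gr=(p.max(-1)-p.min(-1)<25)&(p.min(-1)>90)&r
for a,b in((130,155),(165,195)):
    k=gr.copy();k[:,:a]=0;k[:,b:]=0
    k&=(W[...,2]>.11)&(W[...,2]<.15);q=W[k]
    if len(q): print("prong",len(q),q.mean(0),q.min(0),q.max(0))
o=observe();M=R.from_quat(np.r_[o["tcp_rot"][1:],o["tcp_rot"][0]]).as_matrix();print("tool x,y,z cols\n",M.round(3))
E
```

```text
top 302 [ 0.6527797  -0.01288134  0.11923128] [ 0.64172657 -0.07688535  0.08894818] [0.66350998 0.06008511 0.13710289]
normal [ 0.99249743 -0.1216012   0.0127278 ] yaw -6.985090031780875 sd 0.0016604425712578807 c [ 0.6527797  -0.01288134  0.11923128]
along [0.00195075 0.00371384 0.13562684 0.14011784] dir [0.12161105 0.99257783 0.        ] d0 0.6495011753904626
z pct [0.08894818 0.08999956 0.12828609 0.135515   0.13710289]
side 266 [ 6.52214076e-01 -4.30344678e-04  1.18705138e-01] [ 0.64234565 -0.06905374  0.09025632] [0.66228932 0.06477684 0.1375498 ]
normal [ 9.92707596e-01 -1.20545948e-01  5.50282509e-04] yaw -6.923612901706206 sd 0.0015346724112120583 c [ 6.52208421e-01 -1.01434683e-04  1.18868457e-01]
along [0.00892337 0.01165306 0.14308456 0.14397798] dir [0.12054597 0.99270775 0.        ] d0 0.647464579160797
z pct [0.09025632 0.09197924 0.12698369 0.13637156 0.1375498 ]
prong 88 [0.66262973 0.02882763 0.12738082] [0.62951113 0.02378765 0.1200403 ] [0.69511171 0.03371468 0.13754875]
prong 82 [ 0.65507557 -0.04733394  0.12777264] [ 0.62237132 -0.05230854  0.12303632] [ 0.68602273 -0.04177565  0.14023737]
tool x,y,z cols
 [[-0.295 -0.001 -0.955]
 [ 0.955  0.001 -0.295]
 [ 0.002 -1.     0.   ]]
```

```bash
cat >> h.py <<'E'
def ray(f,u,v):
    q=cv2.undistortPoints(np.array([[[u,v]]],float),np.array([[f["fx"],0,f["cx"]],[0,f["fy"],f["cy"]],[0,0,1]],float),np.array([0.,0,0,0])) [0,0]
    a,b=q;x,y=a,b
    for _ in range(20):
        s=1+f["k1"]*(x*x+y*y);x=a/s;y=b/s
    R=np.array(f["R"]);return -R.T@np.array(f["t"]),R.T@np.array([x,y,1.])
def hitz(f,u,v,z):
    o,d=ray(f,u,v);return o+d*(z-o[2])/d[2]
def hitp(f,u,v,P,n):
    o,d=ray(f,u,v);return o+d*(np.dot(np.array(P)-o,n)/np.dot(d,n))
E
python3 - <<'E'
from h import *
f=dict(np.load("top0.npz"));g=dict(np.load("side0.npz"))
n=np.array([.9926,-.121,0])
for nm,F,roi,P in(("top",f,(105,170,115,205),[.6528,-.0129,.12]),("side",g,(190,265,180,235),[.6522,0,.12])):
    x0,y0=roi[2],roi[0]
    S=8;c=cv2.resize(F["pixels"][roi[0]:roi[1],roi[2]:roi[3]],None,fx=S,fy=S,interpolation=cv2.INTER_CUBIC).astype(int)
    m=(c[...,2]>c[...,1]*1.25)&(c[...,2]>c[...,0]*1.3)
    m=m.astype(np.uint8);k,l,st,ce=cv2.connectedComponentsWithStats(m)
    i=1+st[1:,4].argmax();v,u=np.nonzero(l==i)
    # map all to plane
    idx=np.random.RandomState(0).choice(len(u),1500)
    H=np.array([hitp(F,(a+.5)/S-.5+x0,(b+.5)/S-.5+y0,P,n) for a,b in zip(u[idx],v[idx])])
    s=H@np.array([.121,.9926,0])
    print(nm,"s",np.percentile(s,[0,.3,99.7,100]),"mid",(s.min()+s.max())/2,"z",H[:,2].min(),H[:,2].max(), "area cent s",s.mean())
    cv2.imwrite(f"pics/m_{nm}.png",((l==i)*255).astype(np.uint8))
# jig: turntable disc & nest features from top
W=pts(f)
def P(u,v,z):print(hitz(f,u/5.5+215-.41,v/5.5+175-.41,z).round(4))
print("post");P(204,351,.063)
print("jig corners");[P(*c,.028) for c in((50,232),(745,178),(768,432),(72,498))]
print("knob pins/skirt; pointer ends");P(642,312,.103);P(680,356,.103)
print("red dots");[P(*c,.03) for c in((513,292),(562,405),(683,393))]
Z=W[...,2];p=f["pixels"].astype(int)
r=np.zeros(Z.shape,bool);r[215:265,215:292]=1
k=r&(Z>.055)&(Z<.075);q=W[k][:,:2];c=q.mean(0);u,s,v=np.linalg.svd(q-c);print("saddle c",c,"dir",v[0],(((q-c)@v[0]).min(),((q-c)@v[0]).max()),((q-c)@v[1]).min(),((q-c)@v[1]).max())
r=np.zeros(Z.shape,bool);r[205:265,295:350]=1
k=r&(Z>.096)&(Z<.11);q=W[k][:,:2];c=q.mean(0);u,s,v=np.linalg.svd(q-c);print("knob c",c,"dir",v[0],len(q),np.ptp((q-c)@v[0]),np.ptp((q-c)@v[1]),"z",np.median(Z[k]))
# disc white
for nm,roi,z in(("tt",(210,270,225,280),None),):
    k=np.zeros(Z.shape,bool);k[roi[0]:roi[1],roi[2]:roi[3]]=1;k&=(p.min(-1)>150);q=W[k];print(nm,len(q),np.median(q[:,2]),q.min(0),q.max(0))
E
```

```text
top s [-0.0019057  -0.00036821  0.14018696  0.14212977] mid 0.07011203506576 z 0.06434352138049237 0.15758031660852667 area cent s 0.06593973073166512
side s [-0.16364635 -0.16187364  0.20843884  0.21182601] mid 0.02408982959360967 z -0.21726062549124636 0.1741289946384193 area cent s 0.046903395027616646
post
[ 0.4563 -0.187   0.063 ]
jig corners
[ 0.5012 -0.1268  0.028 ]
[ 0.5236 -0.3941  0.028 ]
[ 0.4263 -0.4022  0.028 ]
[ 0.3999 -0.1364  0.028 ]
knob pins/skirt; pointer ends
[ 0.4711 -0.3429  0.103 ]
[ 0.4556 -0.3563  0.103 ]
red dots
[ 0.4793 -0.3043  0.03  ]
[ 0.4364 -0.3229  0.03  ]
[ 0.4411 -0.3692  0.03  ]
saddle c [ 0.45529191 -0.18592618] dir [-0.09304151  0.99566223] (np.float64(-0.06438708989595315), np.float64(0.06478222879296423)) -0.011640150701733815 0.011908541017024597
knob c [ 0.46951443 -0.34158686] dir [-0.75259065 -0.65848866] 171 0.045715295082211574 0.014336742022787986 z 0.10171559780094848
tt 1006 nan [nan nan nan] [nan nan nan]
```

View pics/m_side.png

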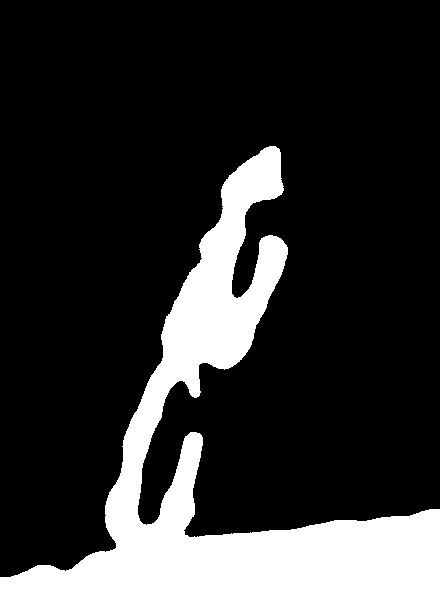

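View pics/m_top.png

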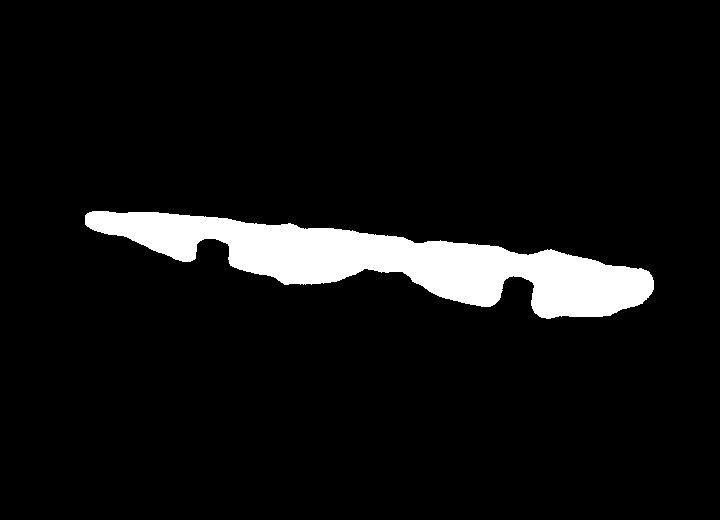

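```bash
cat >> h.py <<'E'
from scipy.spatial.transform import Rotation as Rot
def state():
    o=observe();q=o["tcp_rot"];M=Rot.from_quat(np.r_[q[1:],q[0]]).as_matrix();return o,M
def plan(target,yaw,n,step=None):
    """print n rows (cm, rad) from the measured pose to target/yaw of tool x"""
    o,M=state();p=o["ee_pos"].copy();y0=np.arctan2(M[1,0],M[0,0])
    dy=(yaw-y0+np.pi)%(2*np.pi)-np.pi
    tw=-dy/n;d=(np.array(target)-p)/n
    print("t",round(o["t"],2),"p",p.round(4),"yaw",round(y0,4),"tilt",M[2,[0,2]].round(4),"left",(np.array(target)-p).round(4),"dyaw",round(dy,4),"F",o["force"].round(1),"w",round(o["gripper_width"],4))
    for i in range(n):
        a=y0+dy*i/n
        X=np.array([np.cos(a),np.sin(a),0]);Y=np.array([0,0,-1.]);Z=np.cross(X,Y)
        print([round(100*float(d@X),2),round(100*float(d@Y),2),round(100*float(d@Z),2)],round(float(tw),4))
E
python3 - <<'E'
from h import *
f=dict(np.load("top0.npz"));W=pts(f);X=W.reshape(-1,3);X=X[np.isfinite(X[:,0])]
print("heights: rows x, cols y from .15 to -.6")
for x in np.arange(.1,.85,.06):
    print(round(x,2),[ (lambda s: round(float(np.percentile(s,99)),2) if len(s)>3 else None)(X[(abs(X[:,0]-x)<.03)&(abs(X[:,1]-y)<.03),2]) for y in np.arange(.15,-.65,-.06)])
plan([.655,-.009,.20],3.02,16)
E
```

```text
heights: rows x, cols y from .15 to -.6
0.1 [None, -0.16, -0.17, -0.17, -0.16, -0.38, -0.06, -0.23, -0.22, -0.23, -0.23, -0.23, -0.23, -0.23]
0.16 [0.05, 0.0, 0.0, 0.0, 0.0, 0.0, -0.06, -0.07, -0.22, -0.23, -0.23, -0.23, -0.23, -0.23]
0.22 [0.18, 0.18, 0.11, 0.05, 0.0, 0.0, -0.06, -0.07, -0.22, -0.22, -0.22, -0.23, -0.23, -0.23]
0.28 [0.18, 0.18, 0.18, 0.1, 0.01, 0.01, 0.01, 0.01, 0.0, 0.0, -0.22, -0.23, -0.23, -0.23]
0.34 [0.18, 0.18, 0.18, 0.01, 0.01, 0.01, 0.01, 0.01, 0.56, 0.62, 0.62, 0.01, 0.04, -0.26]
0.4 [0.18, 0.18, 0.18, 0.01, 0.01, 0.04, 0.04, 0.03, 0.05, 0.62, 0.62, 0.05, 0.05, 0.05]
0.46 [0.18, 0.18, 0.11, 0.01, 0.01, 0.07, 0.07, 0.06, 0.1, 0.05, 0.05, 0.05, 0.05, 0.02]
0.52 [0.22, 0.19, 0.01, 0.01, 0.01, 0.09, 0.04, 0.03, 0.05, 0.04, 0.01, 0.05, 0.03, 0.01]
0.58 [0.2, 0.18, 0.01, 0.01, 0.01, 0.09, 0.01, 0.02, 0.03, 0.01, 0.03, 0.05, 0.01, 0.13]
0.64 [0.22, 0.14, 0.14, 0.14, 0.13, 0.04, 0.04, 0.04, 0.03, 0.03, 0.01, 0.01, 0.13, 0.14]
0.7 [0.18, 0.01, 0.13, 0.13, 0.01, 0.11, 0.02, 0.03, 0.07, 0.07, 0.09, 0.01, 0.11, 0.14]
0.76 [0.06, 0.06, 0.01, 0.01, 0.01, 0.18, 0.18, 0.18, 0.18, 0.18, 0.16, 0.02, 0.32, 0.33]
0.82 [0.08, 0.06, 0.01, 0.01, 0.18, 0.18, 0.18, 0.18, 0.18, 0.18, 0.18, 0.02, 0.29, 0.3]
t 0.1 p [ 0.1772 -0.573   0.2414] yaw 1.8706 tilt [0.0016 0.0001] left [ 0.4778  0.564  -0.0414] dyaw 1.1494 F [-0.3 -0.9  1. ] w 0.0854
[2.49, 0.26, -3.89] -0.0718
[2.2, 0.26, -4.06] -0.0718
[1.9, 0.26, -4.21] -0.0718
[1.6, 0.26, -4.34] -0.0718
[1.28, 0.26, -4.44] -0.0718
[0.96, 0.26, -4.52] -0.0718
[0.63, 0.26, -4.58] -0.0718
[0.3, 0.26, -4.61] -0.0718
[-0.03, 0.26, -4.62] -0.0718
[-0.36, 0.26, -4.61] -0.0718
[-0.69, 0.26, -4.57] -0.0718
[-1.02, 0.26, -4.51] -0.0718
[-1.34, 0.26, -4.42] -0.0718
[-1.65, 0.26, -4.31] -0.0718
[-1.96, 0.26, -4.18] -0.0718
[-2.25, 0.26, -4.03] -0.0718
```

```bash
python3 -m pendant '{"travel":[[2.5,0,-3.9],[2.2,0,-4.05],[1.9,0,-4.2],[1.6,0,-4.35],[1.3,0,-4.45]],"twist":[-0.072,-0.072,-0.072,-0.072,-0.072],"jaw":[-1,-1,-1,-1,-1]}'
python3 -c "
from h import *
plan([.655,-.009,.24],3.02,11)"
```

```text
t: 0.6
ee_pos: [0.3271, -0.3949, 0.2419]
tcp_rot: [-0.31, 0.31, 0.636, -0.635]
force: [1.1, -0.5, 0.1]
gripper_width: 0.0857
t 0.6 p [ 0.3271 -0.3949  0.2419] yaw 2.2332 tilt [ 0.0005 -0.0001] left [ 0.3279  0.3859 -0.0019] dyaw 0.7868 F [ 1.1 -0.5  0.1] w 0.0857
[0.93, 0.02, -4.51] -0.0715
[0.61, 0.02, -4.56] -0.0715
[0.28, 0.02, -4.6] -0.0715
[-0.05, 0.02, -4.6] -0.0715
[-0.38, 0.02, -4.59] -0.0715
[-0.7, 0.02, -4.55] -0.0715
[-1.03, 0.02, -4.49] -0.0715
[-1.35, 0.02, -4.4] -0.0715
[-1.66, 0.02, -4.3] -0.0715
[-1.96, 0.02, -4.17] -0.0715
[-2.25, 0.02, -4.02] -0.0715
```

Tracking is good. Continue.

```bash
python3 -m pendant '{"travel":[[0.95,0,-4.5],[0.6,0,-4.55],[0.3,0,-4.6],[-0.05,0,-4.6],[-0.4,0,-4.6]],"twist":[-0.072,-0.072,-0.072,-0.072,-0.072],"jaw":[-1,-1,-1,-1,-1]}'
python3 -m pendant '{"travel":[[-0.7,0,-4.5],[-1.0,0,-4.4],[-1.3,0,-4.3],[-1.6,0,-3.5],[-1.0,0,-2.0]],"twist":[-0.072,-0.072,-0.072,-0.072,-0.072],"jaw":[-1,-1,-1,-1,-1]}'
python3 -c "
from h import *
plan([.655,-.009,.20],3.02,5)"
```

```text
t: 1.1
ee_pos: [0.4765, -0.2195, 0.2421]
tcp_rot: [-0.191, 0.191, 0.681, -0.681]
force: [0.7, -0.8, -0.2]
gripper_width: 0.0857
t: 1.6
ee_pos: [0.6059, -0.0709, 0.2409]
tcp_rot: [-0.066, 0.065, 0.704, -0.704]
force: [0.7, -0.5, -0.7]
gripper_width: 0.0855
t 1.6 p [ 0.6059 -0.0709  0.2409] yaw 2.9555 tilt [0.002  0.0001] left [ 0.0491  0.0619 -0.0409] dyaw 0.0645 F [ 0.7 -0.5 -0.7] w 0.0855
[-0.74, 0.82, -1.4] -0.0129
[-0.75, 0.82, -1.39] -0.0129
[-0.77, 0.82, -1.38] -0.0129
[-0.79, 0.82, -1.37] -0.0129
[-0.81, 0.82, -1.36] -0.0129
```

```bash
python3 -m pendant '{"travel":[[-0.75,0.8,-1.4],[-0.75,0.8,-1.4],[-0.75,0.8,-1.4],[-0.8,0.8,-1.35],[-0.8,0.8,-1.35]],"twist":[-0.013,-0.013,-0.013,-0.013,-0.013],"jaw":[-1,-1,-1,-1,-1]}'
python3 -c "
from h import *
plan([.655,-.009,.1195],3.02,5)
for n in ('top','side'):
    f=grab_frame(n);np.savez(n+'1.npz',**f)
    r=(80,190,90,230) if n=='top' else (130,270,150,290)
    cv2.imwrite('pics/'+n+'1.png',cv2.resize(f['pixels'][r[0]:r[1],r[2]:r[3]],None,fx=4.2,fy=4.2,interpolation=2))
"
```

```text
t: 2.1
ee_pos: [0.6546, -0.0111, 0.2015]
tcp_rot: [-0.045, 0.044, 0.706, -0.706]
force: [0.6, -0.6, -0.8]
gripper_width: 0.0855
t 2.1 p [ 0.6546 -0.0111  0.2015] yaw 3.0158 tilt [0.0003 0.    ] left [ 0.0004  0.0021 -0.082 ] dyaw 0.0042 F [ 0.6 -0.6 -0.8] w 0.0855
[-0.0, 1.64, -0.04] -0.0008
[-0.0, 1.64, -0.04] -0.0008
[-0.0, 1.64, -0.04] -0.0008
[-0.0, 1.64, -0.04] -0.0008
[-0.0, 1.64, -0.04] -0.0008
```

View pics/side1.png

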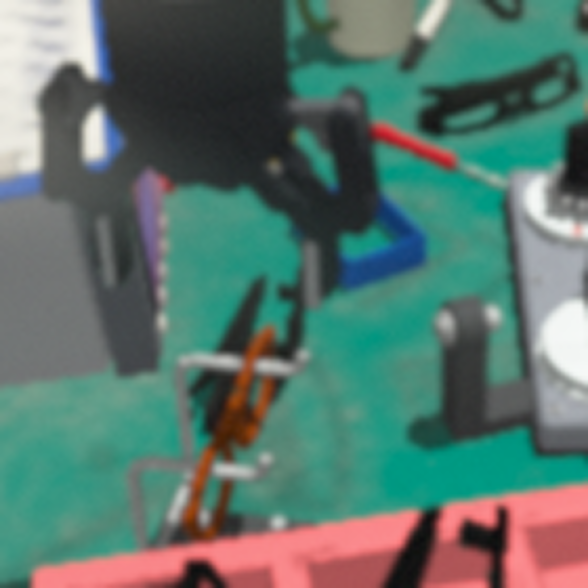

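View pics/top1.png

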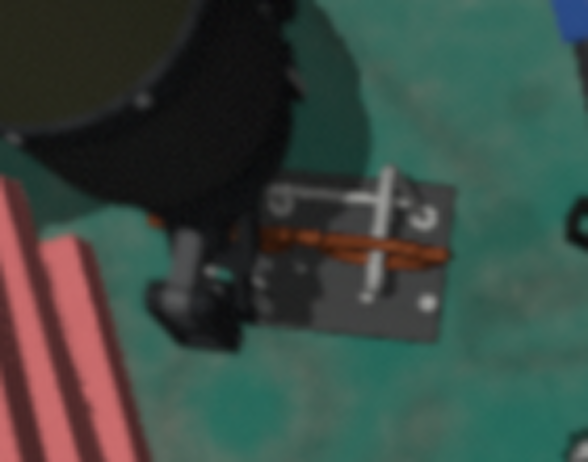

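```bash
python3 -c "
from h import *
f=dict(np.load('side1.npz'));W=pts(f);o,M=state();p=o['ee_pos'];X,Z=M[:,0],M[:,2]
D=W-p;a=D@X;c=D@Z;h=D[...,2]
for nm,k in(('robot-side',(a>.035)&(a<.065)),('far',(a<-.035)&(a>-.065))):
    k=k&(abs(c)<.04)&(h>-.02)&(h<.03)
    print(nm,k.sum(),'c',np.percentile(c[k],[2,50,98]).round(4),'h',np.percentile(h[k],[1,50]).round(4),'a',np.percentile(a[k],[2,50,98]).round(4), 'Z',Z.round(2))
    for lo in(-.015,-.01,-.005,0,.01,.02):
        kk=k&(abs(h-lo)<.0025);print(lo,kk.sum(),np.percentile(c[kk],[5,50,95]).round(4) if kk.sum() else '')
"
```

```text
robot-side 94 c [-0.0139 -0.0085  0.004 ] h [0.0053 0.0197] a [0.044  0.0507 0.0577] Z [-0.12 -0.99  0.  ]
-0.015 0 
-0.01 0 
-0.005 0 
0 0 
0.01 11 [-0.0138 -0.0118 -0.0073]
0.02 21 [-0.0128 -0.0078  0.0038]
far 112 c [-0.0136 -0.0084  0.0081] h [0.0034 0.0187] a [-0.0551 -0.0428 -0.0417] Z [-0.12 -0.99  0.  ]
-0.015 0 
-0.01 0 
-0.005 0 
0 0 
0.01 22 [-0.0131 -0.009   0.0059]
0.02 25 [-0.0136 -0.0087  0.0066]
```

```bash
python3 -m pendant '{"travel":[[0,1.7,-0.2],[0,1.7,0],[0,1.7,0],[0,1.6,0],[0,1.5,0]],"twist":[-0.004,0,0,0,0],"jaw":[-1,-1,-1,-0.5,-0.2]}'
python3 -m pendant '{"travel":[[0,0,0],[0,0,0],[0,0,0],[0,0,0],[0,0,0]],"twist":[0,0,0,0,0],"jaw":[0.2,0.6,1,1,1]}'
python3 -m pendant '{"travel":[[0,0,0],[0,0,0],[0,0,0],[0,0,0],[0,0,0]],"twist":[0,0,0,0,0],"jaw":[1,1,1,1,1]}'
python3 -c "
from h import *
plan([.655,-.009,.1195],3.02,1)
for n in ('top','side'):
    f=grab_frame(n);np.savez(n+'2.npz',**f)
    r=(80,190,90,230) if n=='top' else (130,270,150,290)
    cv2.imwrite('pics/'+n+'2.png',cv2.resize(f['pixels'][r[0]:r[1],r[2]:r[3]],None,fx=4.2,fy=4.2,interpolation=2))
"
```

```text
t: 2.7
ee_pos: [0.6543, -0.0098, 0.1195]
tcp_rot: [-0.043, 0.043, 0.706, -0.706]
force: [-0.1, 0.8, 0.4]
gripper_width: 0.0593
t: 3.2
ee_pos: [0.6549, -0.0097, 0.1216]
tcp_rot: [-0.042, 0.044, 0.706, -0.706]
force: [0.2, 0.6, 3.0]
gripper_width: 0.0049
t: 3.7
ee_pos: [0.6549, -0.0097, 0.1215]
tcp_rot: [-0.042, 0.044, 0.706, -0.706]
force: [1.0, 0.7, 5.4]
gripper_width: 0.0051
t 3.7 p [ 0.6549 -0.0097  0.1215] yaw 3.0197 tilt [-0.0019 -0.0002] left [ 0.0001  0.0007 -0.002 ] dyaw 0.0003 F [1.  0.7 5.4] w 0.0051
[-0.01, 0.2, -0.07] -0.0003
```

View pics/side2.png

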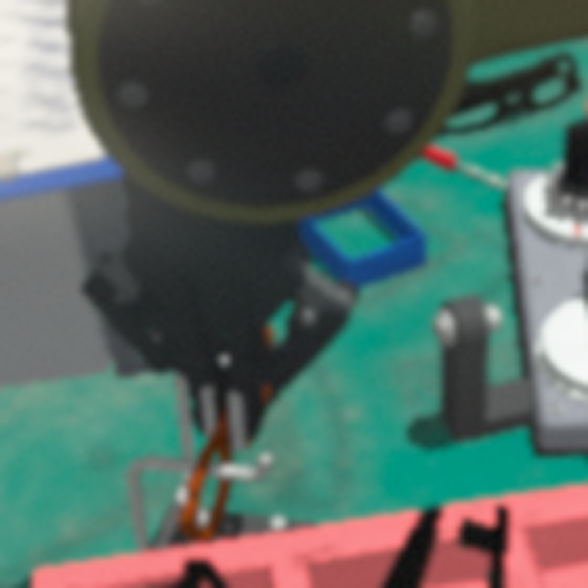

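```bash
python3 -m pendant '{"travel":[[0,-0.4,0],[0,-0.4,0],[0,-0.4,0],[0,-0.4,0],[0,-0.2,0]],"twist":[0,0,0,0,0],"jaw":[1,1,1,1,1]}'
python3 -c "
from h import *
plan([.655,-.009,.1395],3.02,1)
for n in ('top','side'):
    f=grab_frame(n);np.savez(n+'3.npz',**f)
    r=(80,190,90,230) if n=='top' else (130,270,150,290)
    cv2.imwrite('pics/'+n+'3.png',cv2.resize(f['pixels'][r[0]:r[1],r[2]:r[3]],None,fx=4.2,fy=4.2,interpolation=2))
"
```

```text
t: 4.3
ee_pos: [0.6544, -0.0096, 0.1387]
tcp_rot: [-0.043, 0.043, 0.706, -0.706]
force: [0.3, 0.3, 0.5]
gripper_width: 0.005
t 4.3 p [ 0.6544 -0.0096  0.1387] yaw 3.0197 tilt [-0.0002 -0.0001] left [0.0006 0.0006 0.0008] dyaw 0.0003 F [0.3 0.3 0.5] w 0.005
[-0.05, -0.08, -0.07] -0.0003
```

View pics/side3.png

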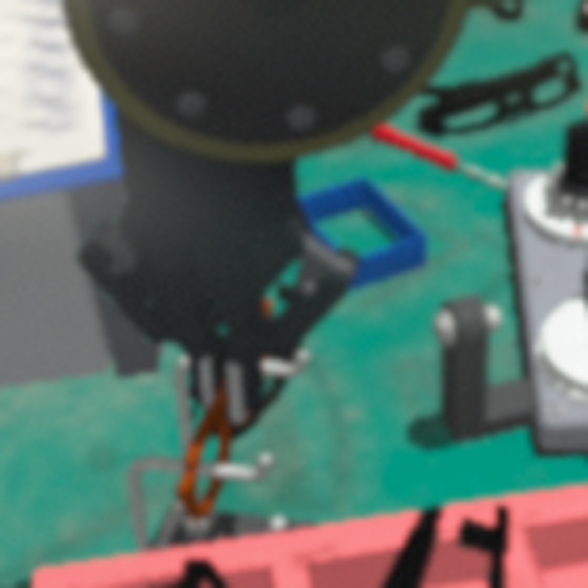

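View pics/top3.png

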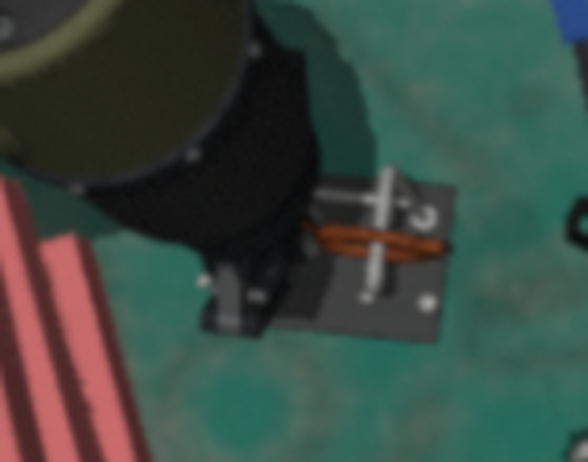

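```bash
python3 -m pendant '{"travel":[[1,0,0],[1.2,0,0],[1.2,0,0],[1.2,0,0],[1,0,0]],"twist":[0,0,0,0,0],"jaw":[1,1,1,1,1]}'
python3 -c "
from h import *
plan([.455,-.186,.2],3.2346,10)
for n in ('top','side'):
    f=grab_frame(n);np.savez(n+'4.npz',**f)
    r=(80,220,90,230) if n=='top' else (130,270,150,290)
    cv2.imwrite('pics/'+n+'4.png',cv2.resize(f['pixels'][r[0]:r[1],r[2]:r[3]],None,fx=4.2,fy=4.2,interpolation=2))
"
```

```text
t: 4.9
ee_pos: [0.5976, -0.0027, 0.1381]
tcp_rot: [-0.043, 0.043, 0.706, -0.706]
force: [-0.1, 0.6, -0.5]
gripper_width: 0.0048
t 4.9 p [ 0.5976 -0.0027  0.1381] yaw 3.0197 tilt [ 0.0003 -0.0002] left [-0.1426 -0.1833  0.0619] dyaw 0.2149 F [-0.1  0.6 -0.5] w 0.0048
[1.19, -0.62, 1.99] -0.0215
[1.24, -0.62, 1.97] -0.0215
[1.28, -0.62, 1.94] -0.0215
[1.32, -0.62, 1.91] -0.0215
[1.36, -0.62, 1.88] -0.0215
[1.4, -0.62, 1.85] -0.0215
[1.44, -0.62, 1.82] -0.0215
[1.48, -0.62, 1.79] -0.0215
[1.52, -0.62, 1.76] -0.0215
[1.55, -0.62, 1.73] -0.0215
```

View pics/side4.png

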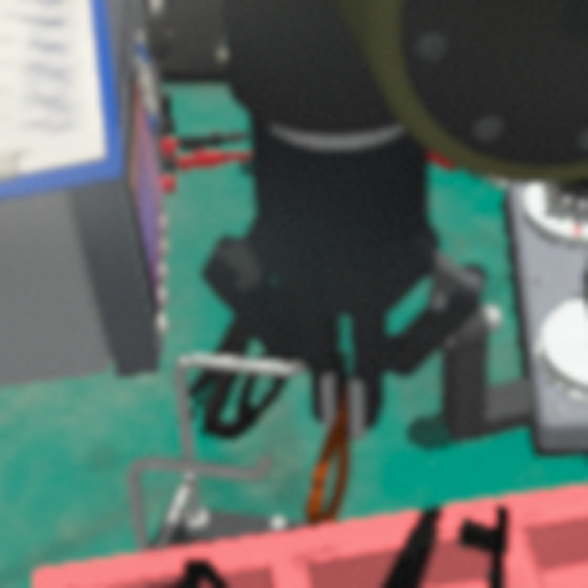

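View pics/top4.png

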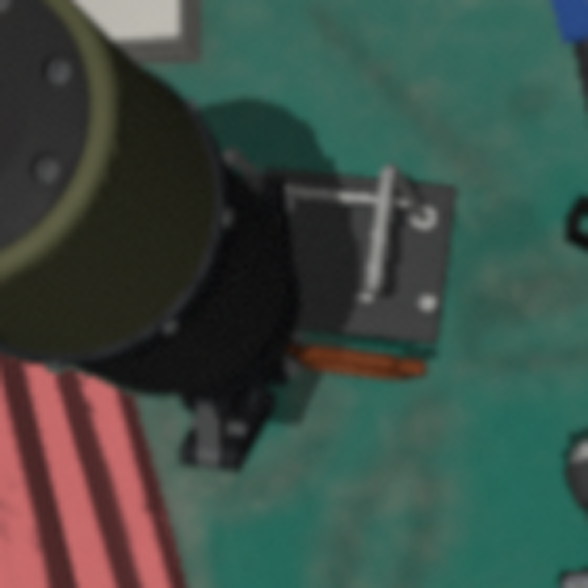

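```bash
python3 -m pendant '{"travel":[[1,-2,0.5],[1.2,-2,1.5],[1.3,-2,2],[1.3,0,2.1],[1.4,0,2.1]],"twist":[-0.021,-0.021,-0.021,-0.021,-0.021],"jaw":[1,1,1,1,1]}'
python3 -m pendant '{"travel":[[1.4,0,2.2],[1.6,0,2.2],[1.7,0,2.1],[1.7,0,2],[1.5,0,1.8]],"twist":[-0.021,-0.021,-0.022,-0.022,-0.022],"jaw":[1,1,1,1,1]}'
python3 -c "
from h import *
plan([.455,-.186,.17],3.2346,2)
for n in ('top','side'):
    f=grab_frame(n);np.savez(n+'5.npz',**f)
    r=(150,290,190,350) if n=='top' else (130,270,180,340)
    cv2.imwrite('pics/'+n+'5.png',cv2.resize(f['pixels'][r[0]:r[1],r[2]:r[3]],None,fx=4.2,fy=4.2,interpolation=2))
"
```

```text
t: 5.5
ee_pos: [0.5311, -0.0804, 0.1991]
tcp_rot: [-0.005, 0.006, 0.707, -0.707]
force: [-0.2, -0.3, -0.7]
gripper_width: 0.0046
t: 6.0
ee_pos: [0.454, -0.1858, 0.1984]
tcp_rot: [-0.033, 0.032, -0.706, 0.706]
force: [-0.5, -1.1, -0.1]
gripper_width: 0.0048
t 6.0 p [ 0.454  -0.1858  0.1984] yaw -3.0498 tilt [-0.0003  0.0001] left [ 0.001  -0.0002 -0.0284] dyaw 0.0012 F [-0.5 -1.1 -0.1] w 0.0048
[-0.05, 1.42, 0.02] -0.0006
[-0.05, 1.42, 0.02] -0.0006
```

View pics/side5.png

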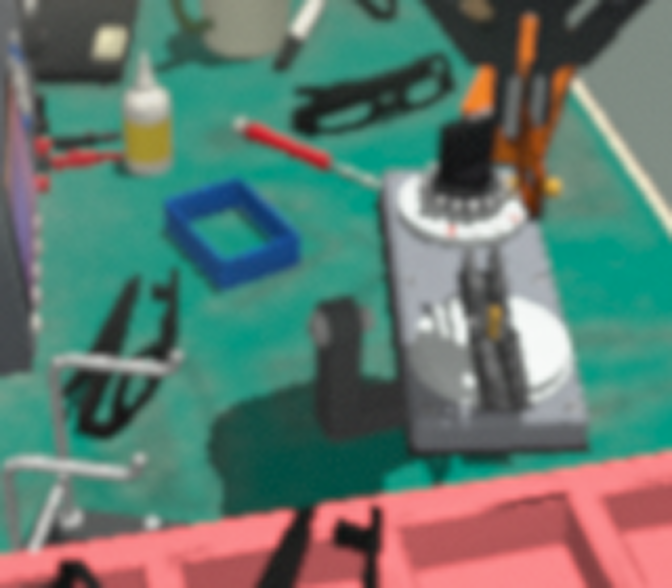

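View pics/top5.png

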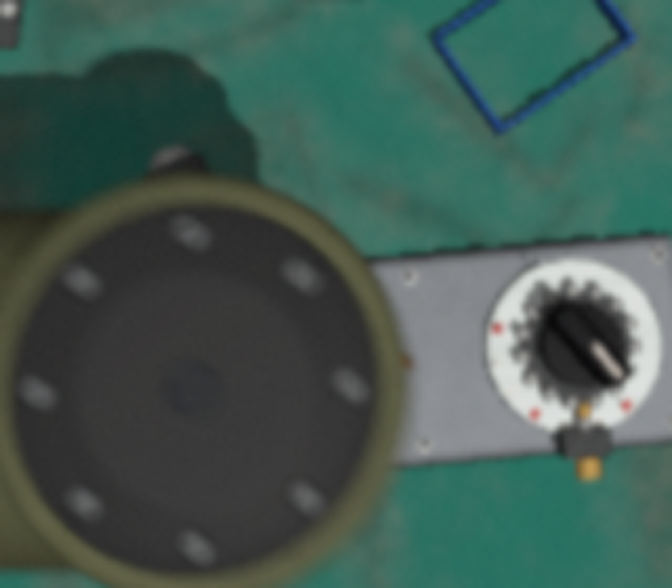

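```bash
python3 -c "
from h import *
f=dict(np.load('side5.npz'));W=pts(f);o,M=state();p=o['ee_pos'];X,Z=M[:,0],M[:,2]
cv2.imwrite('pics/s5.png',cv2.resize(f['pixels'][90:260,260:400],None,fx=3.5,fy=3.5,interpolation=2))
k=brown(f,(90,260,260,400));D=W-p;a=D@X;c=D@Z;h=D[...,2]
k&=(abs(a)<.03)&(abs(c)<.1)&(abs(h)<.06)
print(k.sum(),'a',np.percentile(a[k],[2,50,98]).round(4),'c',np.percentile(c[k],[0,1,99,100]).round(4),'h',np.percentile(h[k],[0,1,99,100]).round(4))
A=np.c_[c[k],h[k],np.ones(k.sum())];print('a=lin(c,h)',np.linalg.lstsq(A,a[k],rcond=None)[0])
for lo in np.arange(-.075,.08,.01):
    kk=k&(abs(c-lo)<.005)
    if kk.sum()>2:print(round(lo,3),kk.sum(),'h',h[kk].min().round(4),h[kk].max().round(4))
"
```

```text
158 a [-0.0133  0.0019  0.0187] c [-0.0751 -0.0726  0.0129  0.0234] h [-0.0314 -0.0285  0.0571  0.0588]
a=lin(c,h) [ 0.03207783 -0.02495311  0.00369059]
-0.075 5 h -0.0013 0.0055
-0.065 22 h -0.0229 0.0095
-0.055 12 h -0.0247 0.0137
-0.045 10 h -0.0272 0.0152
-0.035 10 h -0.0287 0.014
-0.025 7 h -0.027 0.014
-0.015 47 h -0.0247 0.0588
-0.005 23 h -0.0015 0.044
0.005 16 h -0.0223 0.0453
0.015 5 h -0.0276 0.0458
```

View pics/s5.png

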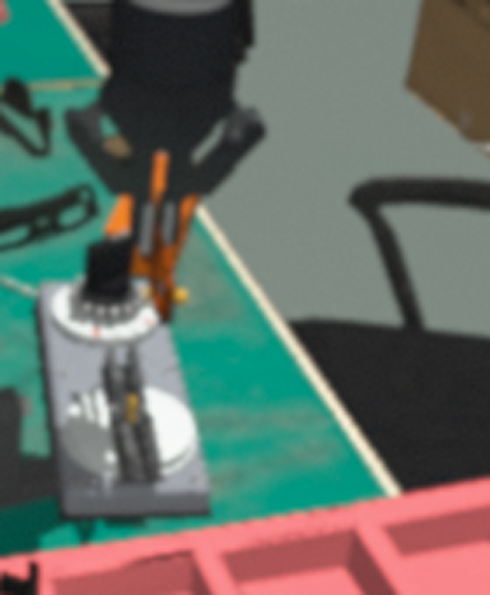

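```bash
python3 -m pendant '{"travel":[[-0.1,1.8,0.1],[0,1.8,0],[0,1.8,0],[0,1.8,0],[0,1.9,0]],"twist":[0,0,0,0,0],"jaw":[1,1,1,1,1]}'
python3 -c "
from h import *
plan([.4553,-.187,.105],3.2346,2)
f=grab_frame('side');np.savez('side6.npz',**f)
cv2.imwrite('pics/side6.png',cv2.resize(f['pixels'][160:250,250:340],None,fx=6.5,fy=6.5,interpolation=2))
o,M=state();p=o['ee_pos'];X,Z=M[:,0],M[:,2];W=pts(f);D=W-p;a=D@X;c=D@Z;h=D[...,2]
k=brown(f,(140,250,250,340))&(abs(a)<.02)&(abs(c)<.08)&(abs(h)<.05)
print(k.sum(),'c',np.percentile(c[k],[0,1]).round(4))
for lo in np.arange(-.075,.0,.01):
    kk=k&(abs(c-lo)<.005)
    if kk.sum()>2:print(round(lo,3),kk.sum(),'h',h[kk].min().round(4),h[kk].max().round(4),'a',np.percentile(a[kk],[5,50,95]).round(4))
S=(abs(a)<.03)&(abs(c)<.07)&(W[...,2]>.055)&(W[...,2]<.07)&~brown(f,(0,384,0,512))
for lo in np.arange(-.06,.07,.01):
    kk=S&(abs(c-lo)<.005)
    if kk.sum()>2:print('sad',round(lo,3),kk.sum(),'a',np.percentile(a[kk],[2,50,98]).round(4))
"
```

```text
t: 6.6
ee_pos: [0.4562, -0.1854, 0.1066]
tcp_rot: [0.032, -0.032, 0.706, -0.706]
force: [0.4, 0.6, 0.9]
gripper_width: 0.0049
t 6.6 p [ 0.4562 -0.1854  0.1066] yaw -3.0506 tilt [-0.0003 -0.0001] left [-0.0009 -0.0016 -0.0016] dyaw 0.002 F [0.4 0.6 0.9] w 0.0049
[0.05, 0.08, 0.08] -0.001
[0.05, 0.08, 0.08] -0.001
82 c [-0.0724 -0.0721]
-0.075 4 h 0.0021 0.0104 a [-0.0028 -0.0025 -0.0022]
-0.065 7 h -0.0117 0.011 a [-0.003  -0.0024 -0.0015]
-0.055 8 h -0.0226 0.0179 a [-0.0027 -0.0013 -0.0007]
-0.045 8 h -0.025 0.0184 a [-0.0021 -0.0017  0.0002]
-0.035 11 h -0.0278 0.018 a [-0.0028 -0.0009  0.0015]
-0.025 10 h -0.0253 0.0157 a [-0.0017 -0.0011  0.0018]
-0.015 31 h -0.0221 0.0151 a [-0.0028 -0.0007  0.002 ]
sad -0.06 35 a [-0.0113 -0.0036  0.0118]
sad -0.05 23 a [-0.0106  0.0046  0.0114]
sad -0.04 17 a [-0.0115 -0.0048  0.0098]
sad -0.03 12 a [-0.0107 -0.0081  0.012 ]
sad -0.02 7 a [-0.0117 -0.0094 -0.0041]
sad 0.0 7 a [-0.0022 -0.0015  0.0011]
sad 0.02 10 a [-0.0111 -0.0087 -0.0038]
sad 0.03 10 a [-0.011  -0.0085 -0.0052]
sad 0.04 9 a [-0.0117 -0.0097  0.0028]
sad 0.05 9 a [-0.0111 -0.0107 -0.0059]
sad 0.06 6 a [-0.0118 -0.0097 -0.007 ]
```

View pics/side6.png

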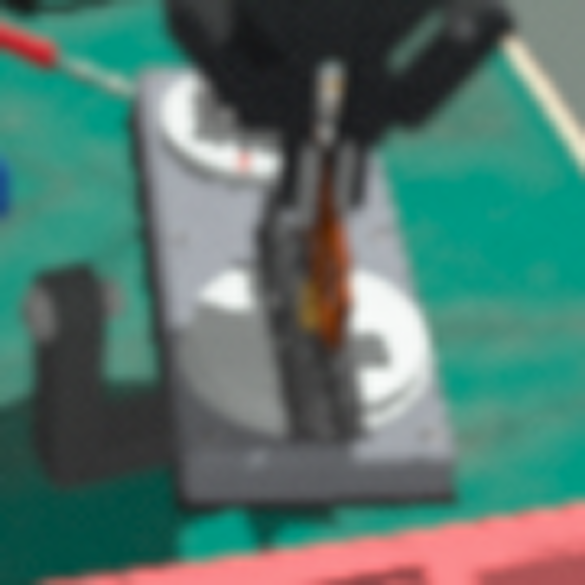

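```bash
python3 -m pendant '{"travel":[[0,0.3,0.12],[0,0.4,0],[0,0.4,0],[0,0.4,0],[0,0.3,0]],"twist":[0,0,0,0,0],"jaw":[1,1,1,1,1]}'
python3 -c "
from h import *
plan([.456,-.187,.076],3.2346,1)
f=grab_frame('side');np.savez('side7.npz',**f)
cv2.imwrite('pics/side7.png',cv2.resize(f['pixels'][160:250,250:340],None,fx=6.5,fy=6.5,interpolation=2))
"
```

```text
t: 7.15
ee_pos: [0.456, -0.1869, 0.0892]
tcp_rot: [0.032, -0.032, 0.706, -0.706]
force: [-0.6, -0.2, -0.4]
gripper_width: 0.005
t 7.15 p [ 0.456  -0.1869  0.0892] yaw -3.0506 tilt [-0.0003 -0.0001] left [ 0.     -0.0001 -0.0132] dyaw 0.002 F [-0.6 -0.2 -0.4] w 0.005
[-0.0, 1.32, 0.01] -0.002
```

View pics/side7.png

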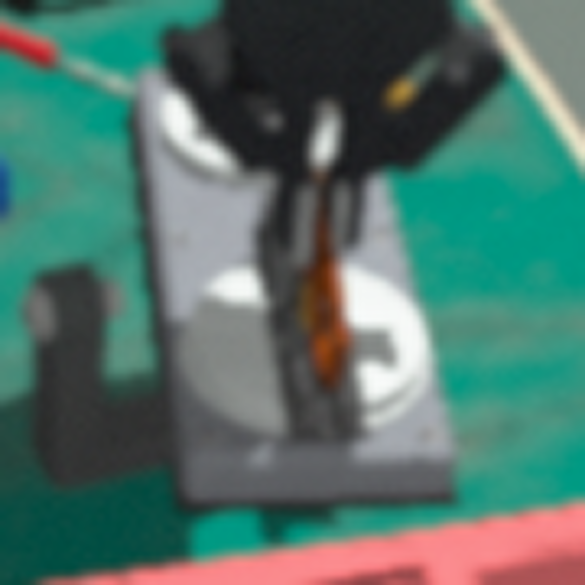

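```bash
python3 -m pendant '{"travel":[[0,0.2,0],[0,0.2,0],[0,0.2,0],[0,0.2,0],[0,0.1,0]],"twist":[0,0,0,0,0],"jaw":[1,1,1,1,1]}'
python3 -m pendant '{"travel":[[0,0.1,0],[0,0.1,0],[0,0,0],[0,0,0],[0,0,0]],"twist":[0,0,0,0,0],"jaw":[1,1,1,1,1]}'
python3 -c "
from h import *
plan([.456,-.187,.076],3.2346,1)
print(observe()['torque'])
"
```

```text
t: 7.7
ee_pos: [0.4559, -0.187, 0.0805]
tcp_rot: [-0.032, 0.032, -0.706, 0.706]
force: [-2.6, 0.8, 4.7]
gripper_width: 0.0047
t: 8.2
ee_pos: [0.4564, -0.1871, 0.0804]
tcp_rot: [-0.033, 0.032, -0.706, 0.707]
force: [-3.8, 2.9, 10.2]
gripper_width: 0.005
t 8.2 p [ 0.4564 -0.1871  0.0804] yaw -3.0502 tilt [-0.0015  0.0008] left [-0.0004  0.0001 -0.0044] dyaw 0.0016 F [-3.8  2.9 10.2] w 0.005
[0.03, 0.44, -0.01] -0.0016
[ 1.1117046  1.5044177 -0.0444282]
```

```bash
python3 -c "
from h import *
f=grab_frame('side');np.savez('side8.npz',**f)
cv2.imwrite('pics/side8.png',cv2.resize(f['pixels'][160:250,250:340],None,fx=6.5,fy=6.5,interpolation=2))
o,M=state();p=o['ee_pos'];X,Z=M[:,0],M[:,2];W=pts(f);D=W-p;a=D@X;c=D@Z
k=brown(f,(140,250,250,340))&(abs(a)<.02)&(abs(c)<.08)&(W[...,2]>.03)
print(k.sum(),'c',np.percentile(c[k],[0,1]).round(4))
for lo in np.arange(-.075,.0,.01):
    kk=k&(abs(c-lo)<.005)
    if kk.sum()>2:h=W[...,2];print(round(lo,3),kk.sum(),'z',h[kk].min().round(4),h[kk].max().round(4),'a',np.percentile(a[kk],[5,50,95]).round(4))
f=grab_frame('top');np.savez('top8.npz',**f)
cv2.imwrite('pics/top8.png',cv2.resize(f['pixels'][190:290,200:340],None,fx=5,fy=5,interpolation=2))
"
```

```text
86 c [-0.0731 -0.0729]
-0.075 8 z 0.0771 0.0877 a [-0.001  -0.0005  0.0018]
-0.065 16 z 0.0604 0.0924 a [-0.0007  0.0007  0.0021]
-0.055 5 z 0.0892 0.0932 a [-0.0014 -0.0011  0.0005]
-0.045 9 z 0.0525 0.096 a [-0.0027 -0.0001  0.0023]
-0.035 7 z 0.0513 0.092 a [-0.0011  0.0016  0.0047]
-0.025 14 z 0.0488 0.0932 a [-0.001   0.001   0.0062]
-0.015 23 z 0.0519 0.0894 a [-0.0011  0.0013  0.0039]
-0.005 4 z 0.0449 0.0631 a [-0.0002  0.0041  0.0091]
```

View pics/side8.png

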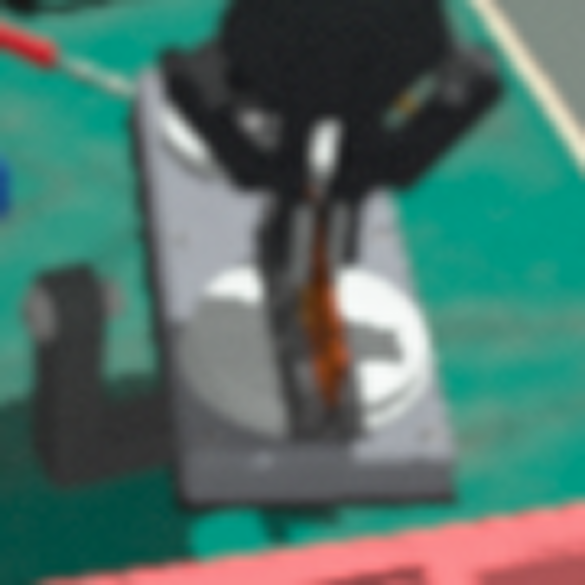

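View pics/top8.png

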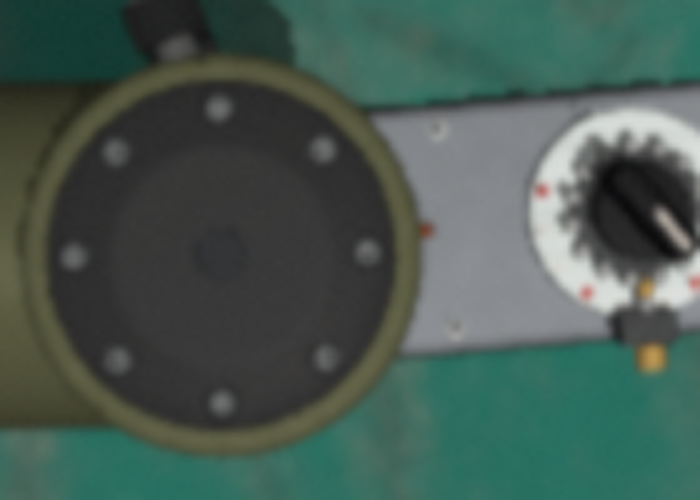

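```bash
python3 -m pendant '{"travel":[[0.06,0,-0.05],[0,0.1,0],[0,0.1,0],[0,0.1,0],[0,0,0]],"twist":[0,0,0,0,0],"jaw":[1,1,1,1,1]}'
python3 -c "
from h import *
plan([.456,-.187,.076],3.2346,1)
print(observe()['torque'])
"
```

```text
t: 8.8
ee_pos: [0.4567, -0.1871, 0.0801]
tcp_rot: [-0.034, 0.031, -0.705, 0.707]
force: [-7.8, 4.9, 21.0]
gripper_width: 0.0048
t 8.8 p [ 0.4567 -0.1871  0.0801] yaw -3.0496 tilt [-0.0042  0.0026] left [-0.0007  0.0001 -0.0041] dyaw 0.001 F [-7.8  4.9 21. ] w 0.0048
[0.07, 0.41, -0.01] -0.001
[ 1.8824865   2.79721592 -0.02819919]
```

```bash
python3 -m pendant '{"travel":[[0,-0.2,0],[0,-0.2,0],[0,-0.1,0],[0,0,0],[0,0,0]],"twist":[0,0,0,0,0],"jaw":[1,1,1,1,1]}'
python3 -c "
from h import *
plan([.456,-.187,.076],3.2346,1)
f=grab_frame('side')
Wm=[]
np.savez('side9.npz',**f)
zs=[pts(grab_frame('side')) for _ in range(4)]+[pts(f)]
o,M=state();p=o['ee_pos'];X,Z=M[:,0],M[:,2];W=np.median(zs,0);D=W-p;a=D@X;c=D@Z;h=W[...,2]
k=brown(f,(140,250,250,340))&(abs(a)<.02)&(abs(c)<.08)&(h>.03)
for lo in np.arange(-.075,.0,.01):
    kk=k&(abs(c-lo)<.005)
    if kk.sum()>2:print(round(lo,3),kk.sum(),'z',np.sort(h[kk])[[0,1,-2,-1]].round(4),'a',np.percentile(a[kk],[5,50,95]).round(4))
s=(abs(a)<.014)&(abs(c)<.07)&(h<.075)&(h>.05)&~k
print('saddle z',np.percentile(h[s],[50,90,98]).round(4))
b=(abs(c)<.06)&(abs(a)>.02)&(abs(a)<.045)&(h<.06);print('disc z',np.percentile(h[b],[10,50,90]).round(4))
"
```

```text
t: 9.3
ee_pos: [0.4555, -0.1867, 0.0805]
tcp_rot: [-0.032, 0.032, -0.706, 0.707]
force: [0.5, -1.2, 3.4]
gripper_width: 0.0049
t 9.3 p [ 0.4555 -0.1867  0.0805] yaw -3.0505 tilt [-0.0004  0.0005] left [ 0.0005 -0.0003 -0.0045] dyaw 0.0019 F [ 0.5 -1.2  3.4] w 0.0049
[-0.05, 0.45, 0.03] -0.0019
-0.075 7 z [0.0786 0.0787 0.0865 0.0871] a [-0.0008  0.0004  0.0027]
-0.065 15 z [0.0593 0.062  0.0875 0.0886] a [-0.0012 -0.      0.0016]
-0.055 6 z [0.0869 0.0905 0.0921 0.0935] a [-0.0006 -0.0002  0.0012]
-0.045 8 z [0.0515 0.0524 0.0925 0.0938] a [-0.0028 -0.0007  0.0019]
-0.035 9 z [0.0517 0.0517 0.094  0.0943] a [-0.0018  0.0009  0.0038]
-0.025 13 z [0.0511 0.0516 0.0916 0.0919] a [-0.0011  0.0016  0.0049]
-0.015 17 z [0.055  0.0568 0.0886 0.0894] a [-0.0004  0.001   0.0026]
-0.005 4 z [0.0458 0.0464 0.0469 0.091 ] a [0.002  0.0077 0.0083]
saddle z [0.061  0.0667 0.0704]
disc z [0.0146 0.0319 0.0425]
```

```bash
python3 -m pendant '{"travel":[[0,0,0],[0,0,0],[0,0,0],[0,-0.3,0],[0,-0.5,0]],"twist":[0,0,0,0,0],"jaw":[0.7,0.3,0,-0.2,-0.2]}'
python3 -m pendant '{"travel":[[0,-1.5,0],[0,-2,0],[0,-2.5,0],[0,-2.5,0],[0,-2.5,0]],"twist":[0,0,0,0,0],"jaw":[-0.2,-0.2,-0.2,-0.2,-0.2]}'
python3 -c "
from h import *
plan([.4695,-.3416,.19],2.29,6)
f=grab_frame('side');np.savez('side10.npz',**f)
cv2.imwrite('pics/side10.png',cv2.resize(f['pixels'][160:250,250:340],None,fx=6.5,fy=6.5,interpolation=2))
"
```

```text
t: 10.05
ee_pos: [0.4549, -0.1864, 0.0881]
tcp_rot: [0.032, -0.033, 0.707, -0.706]
force: [0.6, -0.5, 0.8]
gripper_width: 0.0511
t: 10.55
ee_pos: [0.4552, -0.1866, 0.2008]
tcp_rot: [-0.033, 0.032, -0.706, 0.706]
force: [0.6, 0.3, 0.0]
gripper_width: 0.0513
t 10.55 p [ 0.4552 -0.1866  0.2008] yaw -3.0506 tilt [-0.0013  0.0004] left [ 0.0143 -0.155  -0.0108] dyaw -0.9426 F [0.6 0.3 0. ] w 0.0513
[-0.0, 0.18, 2.59] 0.1571
[-0.41, 0.18, 2.56] 0.1571
[-0.8, 0.18, 2.47] 0.1571
[-1.18, 0.18, 2.31] 0.1571
[-1.53, 0.18, 2.1] 0.1571
[-1.84, 0.18, 1.83] 0.1571
```

View pics/side10.png

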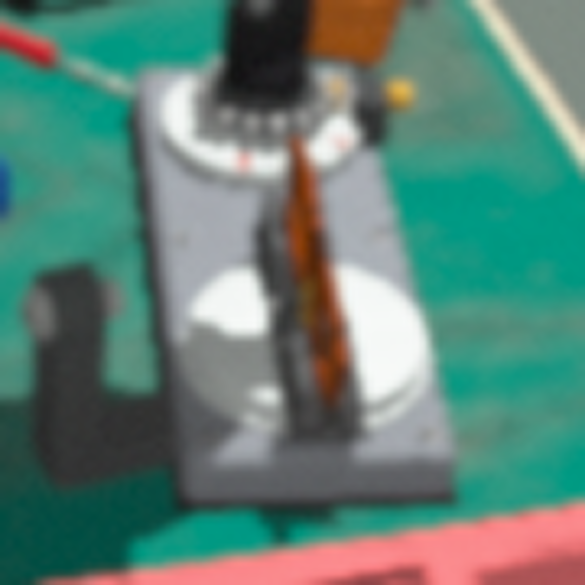

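```bash
python3 -m pendant '{"travel":[[0,0,2.5],[-0.4,0,2.5],[-0.8,0,2.4],[-1.1,0,2.3],[-1.5,0,2.1]],"twist":[0.135,0.135,0.135,0.135,0.135],"jaw":[-0.2,-0.2,-0.2,-0.2,-0.2]}'
python3 -c "
from h import *
plan([.4695,-.3416,.19],2.29,5)"
```

```text
t: 11.1
ee_pos: [0.4719, -0.3135, 0.1996]
tcp_rot: [0.205, -0.206, -0.677, 0.677]
force: [-0.2, 0.0, 1.2]
gripper_width: 0.0511
t 11.1 p [ 0.4719 -0.3135  0.1996] yaw 2.5521 tilt [-0.0013 -0.0002] left [-0.0024 -0.0281 -0.0096] dyaw -0.2621 F [-0.2  0.   1.2] w 0.0511
[-0.27, 0.19, 0.49] 0.0524
[-0.3, 0.19, 0.48] 0.0524
[-0.32, 0.19, 0.46] 0.0524
[-0.35, 0.19, 0.45] 0.0524
[-0.37, 0.19, 0.43] 0.0524
```

```bash
python3 -m pendant '{"travel":[[-0.3,0.5,0.5],[-0.3,0.5,0.5],[-0.3,0.5,0.45],[-0.35,0.5,0.45],[-0.4,0.4,0.4]],"twist":[0.052,0.052,0.052,0.052,0.052],"jaw":[-0.2,-0.2,-0.2,-0.2,-0.2]}'
python3 -c "
from h import *
plan([.4695,-.3416,.098],2.29,5)
f=grab_frame('side');np.savez('side11.npz',**f)
g=grab_frame('top');np.savez('top11.npz',**g)
cv2.imwrite('pics/side11.png',cv2.resize(f['pixels'][130:250,230:350],None,fx=5,fy=5,interpolation=2))
cv2.imwrite('pics/top11.png',cv2.resize(g['pixels'][170:290,200:360],None,fx=5,fy=5,interpolation=2))
W=pts(g);k=brown(g,(200,280,200,330));q=W[k];q=q[np.isfinite(q[:,0])]
print(len(q),np.percentile(q,[1,50,99],axis=0).round(4))
q=q[q[:,2]>.075];u=q[:,:2]-q[:,:2].mean(0);v=np.linalg.svd(u)[2][0];print(q.mean(0),v,np.ptp(u@v))
W=pts(f);k=brown(f,(170,250,270,320));q=W[k];q=q[(q[:,1]>-.27)&(q[:,1]<-.11)&(q[:,0]>.42)]
for y in np.arange(-.25,-.11,.01):
  z=np.sort(q[abs(q[:,1]-y)<.005,2]); print(round(y,3),z[-3:].round(4) if len(z) else '')
"
```

```text
t: 11.6
ee_pos: [0.47, -0.341, 0.1752]
tcp_rot: [0.29, -0.291, -0.645, 0.645]
force: [0.0, 0.1, 0.7]
gripper_width: 0.0511
t 11.6 p [ 0.47   -0.341   0.1752] yaw 2.2954 tilt [-0.0007 -0.0003] left [-0.0005 -0.0006 -0.0772] dyaw -0.0054 F [0.  0.1 0.7] w 0.0511
[-0.0, 1.54, 0.01] 0.0011
[-0.0, 1.54, 0.01] 0.0011
[-0.0, 1.54, 0.01] 0.0011
[-0.0, 1.54, 0.01] 0.0011
[-0.0, 1.54, 0.01] 0.0011
101 [[ 0.4512 -0.2236  0.0418]
 [ 0.4569 -0.1935  0.0892]
 [ 0.4613 -0.1647  0.5129]]
[ 0.45593594 -0.19429916  0.10404083] [ 0.08995127 -0.99594617] 0.06118676526606205
-0.25 [0.0633 0.0696]
-0.24 [0.0886 0.0918 0.0924]
-0.23 [0.0579 0.0599 0.0937]
-0.22 [0.0944 0.0954 0.0955]
-0.21 [0.0931 0.0942 0.0944]
-0.2 [0.0922 0.0929 0.094 ]
-0.19 [0.0893 0.0903 0.0905]
-0.18 [0.0908 0.091  0.092 ]
-0.17 [0.0837 0.0907 0.0921]
-0.16 [0.0902 0.0909 0.0919]
-0.15 [0.0582 0.0941 0.095 ]
-0.14 [0.0908 0.0942 0.0946]
-0.13 [0.0914 0.0932 0.0939]
-0.12 [0.0851 0.0855 0.0882]
-0.11 [0.0776 0.0804]
```

View pics/side11.png

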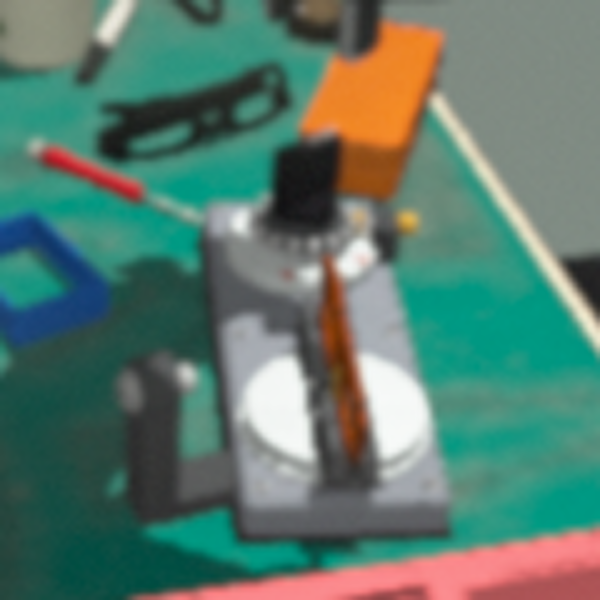

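View pics/top11.png

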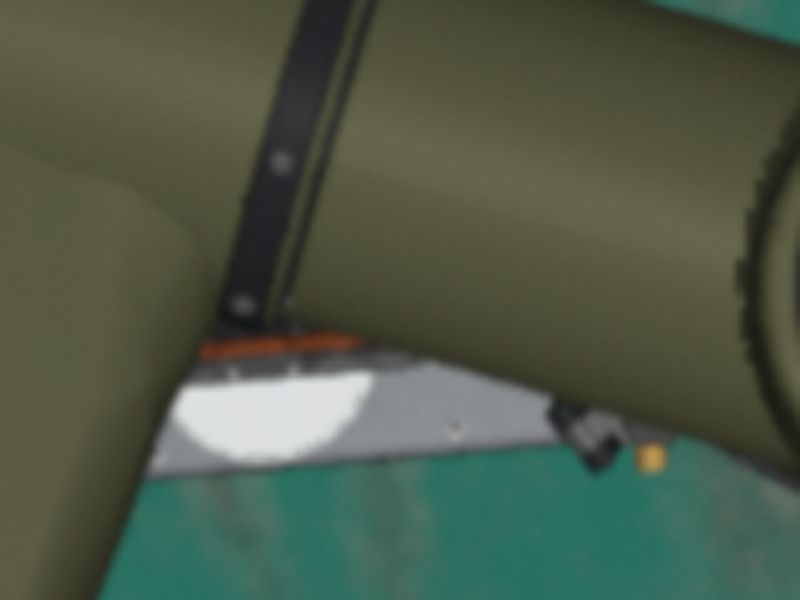

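```bash
python3 -m pendant '{"travel":[[0,1.8,0],[0,1.8,0],[0,1.8,0],[0,1.8,0],[0,1.7,0]],"twist":[0,0,0,0,0],"jaw":[-0.2,-0.2,-0.2,-0.2,-0.2]}'
python3 -m pendant '{"travel":[[0,0.1,0],[0,0,0],[0,0,0],[0,0,0],[0,0,0]],"twist":[0.005,0,0,0,0],"jaw":[0.2,0.5,0.8,1,1]}'
python3 -m pendant '{"travel":[[0,0,0],[0,0,0],[0,0,0],[0,0,0],[0,0,0]],"twist":[0,0,0,0,0],"jaw":[1,1,1,1,1]}'
python3 -c "
from h import *
plan([.4695,-.3416,.085],2.29,1);print(observe()['torque'])
f=grab_frame('side');np.savez('side12.npz',**f)
cv2.imwrite('pics/side12.png',cv2.resize(f['pixels'][130:250,230:350],None,fx=5,fy=5,interpolation=2))
"
```

```text
t: 12.2
ee_pos: [0.4702, -0.3405, 0.0856]
tcp_rot: [-0.289, 0.289, 0.645, -0.645]
force: [0.2, 0.3, -0.5]
gripper_width: 0.0513
t: 12.7
ee_pos: [0.4713, -0.3418, 0.0861]
tcp_rot: [0.29, -0.293, -0.644, 0.645]
force: [4.5, -5.1, -2.7]
gripper_width: 0.0129
t: 13.2
ee_pos: [0.4713, -0.3417, 0.0861]
tcp_rot: [0.29, -0.293, -0.644, 0.645]
force: [4.0, -5.1, -3.4]
gripper_width: 0.0131
t 13.2 p [ 0.4713 -0.3417  0.0861] yaw 2.293 tilt [-0.0044 -0.0012] left [-0.0018  0.0001 -0.0011] dyaw -0.003 F [ 4.  -5.1 -3.4] w 0.0131
[0.13, 0.11, 0.13] 0.003
[-1.44017084 -1.0775906   0.00199166]
```

View pics/side12.png

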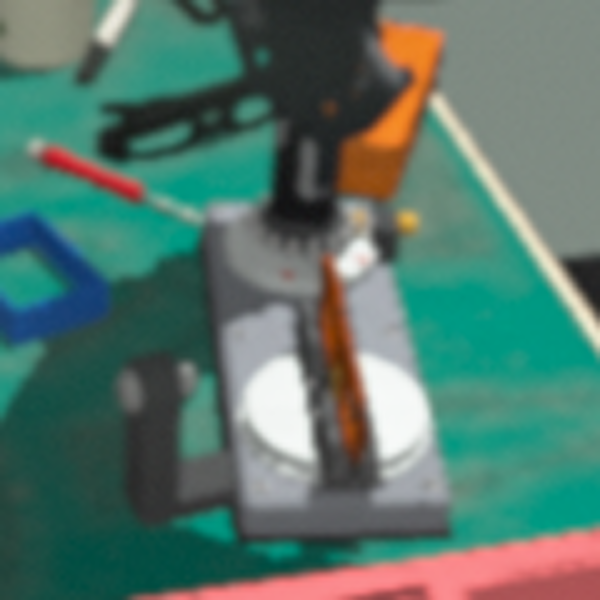

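```bash
python3 -m pendant '{"travel":[[-0.15,0,0],[0,0,0],[0,0,0],[0,0,0],[0,0,0]],"twist":[0,0.105,0.105,0.105,0.105],"jaw":[1,1,1,1,1]}'
python3 -m pendant '{"travel":[[0,0,0],[0,0,0],[0,0,0],[0,0,0],[0,0,0]],"twist":[0,0,0,0,0],"jaw":[1,1,1,1,1]}'
python3 -c "
from h import *
plan([.4695,-.3416,.085],2.293-.419,1);print(observe()['torque'])
f=grab_frame('side');np.savez('side13.npz',**f)
cv2.imwrite('pics/side13.png',cv2.resize(f['pixels'][130:250,230:350],None,fx=5,fy=5,interpolation=2))
"
```

```text
t: 13.75
ee_pos: [0.4717, -0.3423, 0.0861]
tcp_rot: [-0.419, 0.421, 0.569, -0.569]
force: [0.9, -3.1, -0.0]
gripper_width: 0.0129
t: 14.25
ee_pos: [0.4717, -0.3423, 0.086]
tcp_rot: [-0.417, 0.419, 0.57, -0.57]
force: [1.4, -0.4, 5.8]
gripper_width: 0.0132
t 14.25 p [ 0.4717 -0.3423  0.086 ] yaw 1.8751 tilt [-0.0021 -0.0018] left [-0.0022  0.0007 -0.001 ] dyaw -0.0011 F [ 1.4 -0.4  5.8] w 0.0132
[0.13, 0.1, 0.19] 0.0011
[ 0.05722764 -0.21328783 -0.09332471]
```

View pics/side13.png

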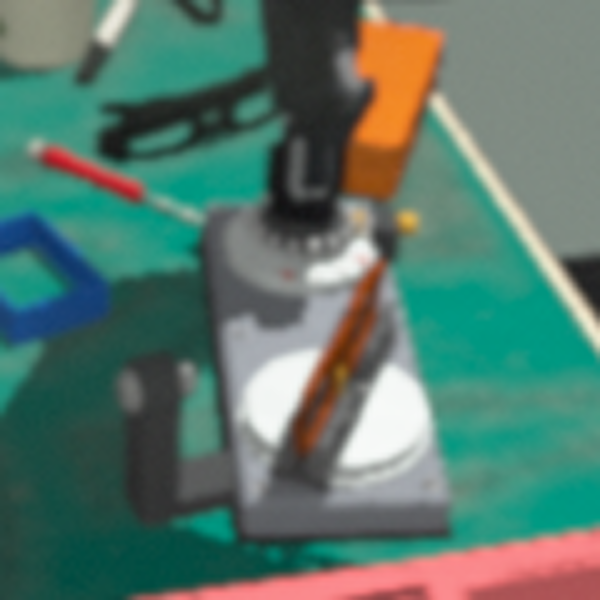

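```bash
python3 -m pendant '{"travel":[[0,0,0],[0,0,0],[0,0,0],[0,0,0],[0,0,0]],"twist":[0.105,0.105,0.105,0.105,0],"jaw":[1,1,1,1,1]}'
python3 -m pendant '{"travel":[[0,0,0],[0,0,0],[0,0,0],[0,0,0],[0,0,0]],"twist":[0,0,0,0,0],"jaw":[1,1,1,1,1]}'
python3 -c "
from h import *
plan([.4695,-.3416,.085],2.293-.838,1);print(observe()['torque'])
"
```

```text
t: 14.8
ee_pos: [0.4718, -0.3427, 0.086]
tcp_rot: [-0.527, 0.53, 0.47, -0.47]
force: [1.7, -2.5, 5.3]
gripper_width: 0.0125
t: 15.3
ee_pos: [0.4718, -0.3427, 0.086]
tcp_rot: [-0.526, 0.529, 0.471, -0.471]
force: [2.1, -3.6, 4.6]
gripper_width: 0.013
t 15.3 p [ 0.4718 -0.3427  0.086 ] yaw 1.4567 tilt [-0.0019 -0.003 ] left [-0.0023  0.0011 -0.001 ] dyaw -0.0017 F [ 2.1 -3.6  4.6] w 0.013
[0.08, 0.1, 0.24] 0.0017
[-0.78841747 -0.51377134 -0.0659292 ]
```

```bash
python3 -m pendant '{"travel":[[0,0,0],[0,0,0],[0,0,0],[0,0,0],[0,0,0]],"twist":[0.105,0.105,0.105,0.105,0],"jaw":[1,1,1,1,1]}'
python3 -m pendant '{"travel":[[0,0,0],[0,0,0],[0,0,0],[0,0,0],[0,0,0]],"twist":[0,0,0,0,0],"jaw":[1,1,1,1,1]}'
python3 -c "
from h import *
plan([.4695,-.3416,.085],2.293-1.257,1);print(observe()['torque'])
f=grab_frame('side');np.savez('side14.npz',**f);g=grab_frame('top')
np.savez('top14.npz',**g)
cv2.imwrite('pics/side14.png',cv2.resize(f['pixels'][130:250,230:350],None,fx=5,fy=5,interpolation=2))
cv2.imwrite('pics/top14.png',cv2.resize(g['pixels'][100:300,200:450],None,fx=3,fy=3,interpolation=2))
W=pts(f);k=brown(f,(150,260,260,330))
q=W[k];q=q[(np.hypot(q[:,0]-.4555,q[:,1]+.186)<.085)&(q[:,2]>.05)&(q[:,2]<.11)]
u=q[:,:2]-q[:,:2].mean(0);v=np.linalg.svd(u)[2][0];print(len(q),q.mean(0),'dir deg',np.degrees(np.arctan2(v[1],v[0])),np.ptp(u@v),np.percentile(q[:,2],[95,99,100]))
"
```

```text
t: 15.8
ee_pos: [0.4717, -0.3432, 0.086]
tcp_rot: [-0.613, 0.616, 0.35, -0.349]
force: [1.5, -5.2, 4.0]
gripper_width: 0.013
t: 16.3
ee_pos: [0.4717, -0.3432, 0.086]
tcp_rot: [-0.613, 0.616, 0.351, -0.35]
force: [2.1, -5.1, 4.6]
gripper_width: 0.0129
t 16.3 p [ 0.4717 -0.3432  0.086 ] yaw 1.0366 tilt [-0.0012 -0.0038] left [-0.0022  0.0016 -0.001 ] dyaw -0.0006 F [ 2.1 -5.1  4.6] w 0.0129
[0.02, 0.1, 0.27] 0.0006
[-1.62627887 -0.53103157 -0.05281212]
110 [ 0.46603489 -0.17882132  0.08612769] dir deg 22.800350270661504 0.13543583739775736 [0.09419755 0.0958535  0.09625726]
```

View pics/side14.png

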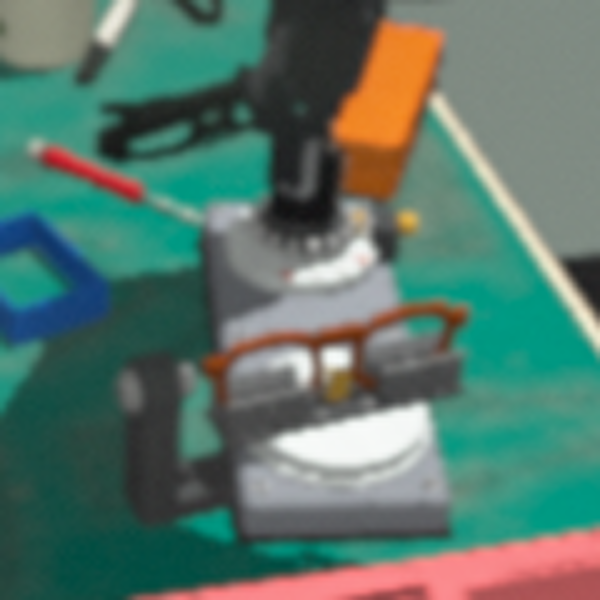

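View pics/top14.png

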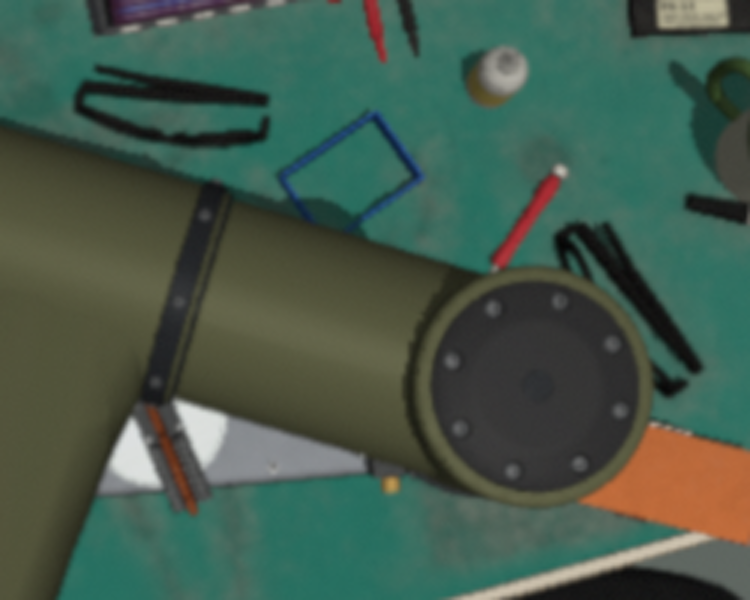

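```bash
python3 -c "
from h import *
o,M=state();print(o['t'],o['force'],o['gripper_width'],abs(o['qvel']).max());print(finish_job())"
```

```text
16.4 [ 1.58252434 -5.62741834  3.98342685] 0.012840223234341912 0.0020475982783544878
the job is handed in; nothing more can be done
None
```

I lifted the front off its hanger and seated it right way up in the nest, then let go of it. I turned the knob clockwise three clicks and handed the job in at 16.4 s, still gripping the knob.

My last checks before handing in:

- **Knob:** it had turned 1.256 rad, measured from the gripper's turn, against 1.257 for the third stop. The gripper opening was 13 mm, the arm was still, and about 7 N remained on the wrist.
- **Front in the nest:** its top measured about 94 to 95 mm on both sides after release, against 93.5 mm expected when fully down. It met a firm stop with the gripper about 4 mm higher than I had predicted. I took that as the seat because the measured top height agreed.
- **Front at the third stop:** it points at 22.8° against 23.3° expected. In the side picture its end stands before the drill guide, with the nose post under the bridge.
- **Bystanders:** the parts bin, the screwdriver and the finished spectacles look unmoved in the last pictures. I checked that by eye only.
- **Cameras:** the side camera's readings were off by about 1 to 3 mm when held against the gripper. I allowed for that when placing the front.

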